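# Unload the glaze jar mill

## Robot

A 7-joint arm with a two-finger parallel gripper is mounted at the origin on the work surface. World frame = base frame: x ahead of the robot, y to its left, z up, the work surface at z = 0. Lengths are in m, angles in rad, forces in N, time in s.
With the tool pointing down it reaches from about 0.4 to 0.925 m from the base axis. Payload 4.1 kg.
Tool frame: the origin (TCP) lies at the very end of the fingers, on their centre line; the grasp point (between the pads) lies manip.hold_point_z behind it (manip.hold_point_z is the distance from the TCP to the grasp point, in m); z points along the fingers, y is the direction in which the jaws open and shut (so a half turn about z gives the same grasp; the last joint's range is limited). The gripper opens to 85 mm and grips with 20 to 120 N. Pads are 22 mm wide; open, the fingers measure 114 mm over their backs; the gripper's body (76 mm by 85 mm) begins 54 mm behind the grasp point. The pads swing forward as they close: fully open they stand 13 mm farther back than shut.
Start: joints at [1.101, 0.398, 0.045, 1.537, -0.019, 1.207, -0.051], TCP at [0.236, -0.606, 0.231] pointing down, gripper open.
Joint ranges: [-2.82, 2.82], [-0.49, 2.23], [-1.37, 1.46], [0, 2.46], [-1.36, 4.5], [0.23, 2], [-2.94, 2.94]. Speed limits (rad/s): [2.57, 2.57, 3.14, 3.14, 3.14, 3.14, 3.14].

## Interface

Orientations are given as a unit quaternion [x, y, z, w].
In Python, from workcell import manip gives the robot as it stands.
- The arm moves only by the shell command python3 -m crank 'ROWS' [OPENING]. ROWS is JSON, a list of rows, each a list of 6 numbers: the shift along the tool's x, y, z in mm, then the turn, a rotation vector about the tool's x, y, z in degrees. A call has 1 to 10 rows; each row shifts and turns the commanded pose from where the row before left it, along the tool's axes as they then stand; what a row does not reach is not made up. A row lasts 1/10 s, in which the tool goes at most 50 mm and 8.59 degrees, less where a joint would pass 70% of its speed; a pose out of reach is approached as far as the arm can. A call with a gripper value outside its range is refused whole. OPENING is the finger opening in mm, from 0 to 85.4, set as the call begins (- or left out, the last holds). The fingers move at their own pace and stop on an object; the grip force is fixed at half the most. Time passes only in rows, so rows that do not move let the fingers close. It gives the time, the measured TCP pose, the force and the opening at its end, in the units of the state.
- manip.get_state(): the state, without advancing time (a new reading comes with each control period).
- manip.camera(name): name is "side" or "top"; returns (picture, depth): 420x560x3 uint8, red, green, blue; 420x560 float32, m along the optical axis (not along the pixel's ray), 0 where there is no reading.
- manip.calibration(name): a dict with "fx", "fy", "cx", "cy" (pixels), "dist" ([k1, k2, p1, p2, k3] as OpenCV has them; the pictures are not rectified), "view" (4x4, takes a point from world to camera coordinates). Camera axes: x right, y up, looking along -z (the intrinsics and any distortion apply to the point x, -y, -z); pixel columns grow to the right and rows downward; lengths in m; the calibration is good to about 2 mm. A picture is of the moment at which its call begins. calibration takes no time and is no camera call.
- manip.job_done(): hands the job in, once; it reports no verdict.
The state is a dict: "clock": time; "joint_pos": joint angles; "qd": joint speeds; "effort": joint torques, N m; "position": TCP position; "ee_rot": TCP orientation; "contact_force": force on the tool from outside, world axes, zero at the start; "wrist_torque": the same for the moment, N m; "gripper_width": opening from 0.0 (shut) to 1.0 (fully open).
Only numpy, scipy, OpenCV 4.12 (cv2) and the standard library are available. Lean on these libraries where they do the work, as an engineer would, in place of code of your own. Each camera call takes 0.05 s, during which the arm holds its last target.

## Task

Open the jar mill: scoop its hinged guard up by the yellow lip and swing it over backwards until it leans open against its stop on its own, without forcing or flinging it. Then lift the white milling jar off the rollers and lay it down gently in the V of the wooden cradle, lying along the V and centred on its two supports. Leave the guard open and the other things on the table where they are.

Things in the scene. Friction and masses are not known exactly. Their poses are not given: they have to be found in the camera images.
- mill: jar mill, fixed. Origin: centre of its underside on the table; x from front (lip side) to back, y along the rollers, z up. Base x -45 to 85 mm, y -150 to 150, top 50 mm high. Motor housing at the +y end (y 98 to 148, x -40 to 80, 140 mm high), low end plate at the -y end (y -148 to -138, x -40 to 40, 100 mm high)
- mill_rollers (a point): point on the mill above the middle of its two rollers, where the jar's axis lies (109 mm above the table, mill x 0, y -20 mm). Rollers along the mill's y at x -25 and +25 mm, axes 75 mm high, with rubber tyres of 12 mm radius (tops 87 mm high) at y -55 to -41 and 15 to 29 mm. Axes as the mill's
- guard (a joint): angle (rad) of the mill's guard (clear top, blue frame, yellow lip): 0 shut, grows as the lip goes up and back, 2.5 on its stop. 0.3 to 0.65 kg, no latch, no spring, damped hinge. Let go before about 1.7 rad (not exact) it falls shut, beyond it tips onto the stop by itself. The guard and its hinge are mounted on posts clamped at a height that differs each time: see guard_side
- guard_side (a point): fixed point of the mill, at x 95, y -20 mm in its frame, 148 mm above the table: straight below or on the guard's hinge axis, midway along the guard. The hinge axis runs along the mill's y, 0 to 36 mm above this point, by the posts' setting, which is not measured: feel for the lip or look
- lip_side (a point): fixed point of the mill under the shut guard's outer lip edge, midway along it: x -73, y -20 mm, 100.5 mm above the table; the shut lip's underside is 0 to 36 mm above it (as high as the hinge axis is above guard_side). Lip: yellow shelf, level when shut, 5 mm thick, 16 mm deep, 215 mm long, its edge 168 mm forward of and 47.5 mm below the hinge axis, 28 mm out in front of the base, free below
- guard_stop (a point): fixed point of the mill, x 95, y -20 mm, 100 mm high, below the hinge. Guard shape: 4 mm thick top, level with the hinge when shut, runs 150 mm forward to a front panel that hangs 45 mm down; its foot is the lip's root. Fully open it leans back over the mill's rear: highest part up to 330 mm above the table, reaching to x 215 mm in the mill's frame; carry things over or round it
- jar: white ceramic milling jar, black cap, thin blue band: closed cylinder lying on the rollers, 60 mm diameter, 110 mm long; cap 48 mm diameter adds 14 mm at its +y end; 0.4 to 0.75 kg. Origin at the centre of the 110 mm cylinder, y along its axis. On the rollers its axis is 109 mm above the table; its top is 7 to 43 mm under the shut guard
- cradle: wooden cradle, fixed: board 110 x 110 x 12 mm with two V supports 70 mm apart, each 12 mm wide (y -41 to -29 and 29 to 41 mm), sides at 45 degrees, tops 47 mm above the table; free between them. Origin at the centre of its underside, y along the V, z up
- cradle_seat (a point): where the jar's origin is when it lies centred in the cradle, 56.4 mm above the table; axes as the cradle's
- glaze_jar: closed glaze jar, 56 mm diameter, 90 mm tall, starting behind the cradle. Bystander; origin at its underside
- bowl: terracotta bowl, 100 mm wide, 45 mm tall. Bystander; origin at its underside
- mug: blue mug, 76 mm wide, 85 mm tall. Bystander; origin at its underside
- brush: brush lying on the table. Bystander; origin at its underside
- spatula: spatula lying on the table. Bystander; origin at its underside
- sieve: aluminium sieve ring, 110 mm diameter, 40 mm tall. Bystander; origin at its underside
- tile: terracotta test tile, 80 x 80 x 9 mm. Bystander; origin at its underside
Mind the look-alikes: they are no part of the job. What is shaped like the cradle but turquoise is not meant.

How it is judged:
On the way, in this order (a step that is already met when the one before it is completed fails the run):
1. the guard leans open on its stop on its own, untouched, with the jar still on the rollers (value of joint guard above 2.35 rad and velocity of joint guard between -0.1 and 0.1 rad/s and contact force between each of the arm, the fingers and mill below 0.1 N and distance between jar and mill below 0.13 m), for 0.3 s.
2. the jar is lifted clear of the rollers with the guard still open (value of joint guard above 2.35 rad and z of jar in the frame of mill above 0.15 m), for 0.1 s.
At the end, for the whole second after the job is handed in: the guard stands open (joint above 2.35 rad) and still; the jar lies at rest in the cradle's V, its centre within 15 mm of the seat along the V, 6 mm across and 5 mm in height, its axis within 0.12 rad of the V's (value of joint guard above 2.35 rad and velocity of joint guard between -0.1 and 0.1 rad/s and x of jar in the frame of cradle_seat between -0.006 and 0.006 m and z of jar in the frame of cradle_seat between -0.005 and 0.005 m and y of jar in the frame of cradle_seat between -0.015 and 0.015 m and angle between the y axis of jar and the y axis of cradle, either way round below 0.12 rad and linear speed of jar below 0.02 m/s); the robot touches nothing.
It fails at once if the mill or its guard is forced (fingers or arm press it with more than 25 N) (contact force between any of the fingers, the arm and mill above 25 N).
It fails at once if the guard is flung open (faster than 2.5 rad/s) (velocity of joint guard above 2.5 rad/s).
It fails at once if the jar is banged down on the cradle (more than 40 N) (contact force between jar and cradle above 40 N).
It fails at once if a bystander is moved by more than 30 mm (distance of any of glaze_jar, bowl, mug, brush, spatula, sieve, tile from where it was at the start of the episode above 0.03 m).
It also fails if it takes over 64 s, if anything falls off the work surface, if the arm or the gripper's body presses on something with over 40 N, if the wrist force passes 120 N, or if a joint passes its speed limit or range.

## Working session

There is one attempt and no reset: what is moved stays moved. The work goes in short steps, Python scripts to look and compute and a shell command to move; the robot and the scene stay as the last step left them, time stands still between calls to the robot, and variables do not carry over. Pictures are saved under pics/ and viewed, and the job is handed in when it is done.

```bash
ls; mkdir -p pics
cat > h.py <<'E'
import numpy as np,cv2
from workcell import manip
def shot(n,tag):
    p,d=manip.camera(n); np.savez(f'pics/{tag}.npz',p=p,d=d); cv2.imwrite(f'pics/{tag}.png',cv2.cvtColor(p,cv2.COLOR_RGB2BGR)); return p,d
def cal(n):
    c=manip.calibration(n); K=np.array([[c['fx'],0,c['cx']],[0,c['fy'],c['cy']],[0,0,1.]]); return K,np.array(c['dist'],float),np.array(c['view'])
def ray(n,px):
    K,D,V=cal(n); u=cv2.undistortPoints(np.array(px,float).reshape(-1,1,2),K,D).reshape(-1,2)
    dirs=np.c_[u[:,0],-u[:,1],-np.ones(len(u))]; R=V[:3,:3]; o=-R.T@V[:3,3]; return o,dirs@R
def onz(n,px,z):
    o,d=ray(n,px); return o+d*((z-o[2])/d[:,2])[:,None]
def dep(n,px,dv):
    o,d=ray(n,px); return o+d*np.asarray(dv).reshape(-1,1)
def proj(n,P):
    K,D,V=cal(n); q=np.atleast_2d(P)@V[:3,:3].T+V[:3,3]; q=q*[1,-1,-1]
    return cv2.projectPoints(q.reshape(-1,1,3),np.zeros(3),np.zeros(3),K,D)[0].reshape(-1,2)
E
python3 - <<'E'
from h import *
print(manip.get_state(), manip.hold_point_z)
for n in('side','top'):
    shot(n,n+'0'); K,D,V=cal(n); print(n,K[0,0],D,-V[:3,:3].T@V[:3,3],V[2,:3])
E
```

```text
pics
{'clock': 0.0, 'joint_pos': array([ 1.10100575,  0.39919092,  0.04503671,  1.53785237, -0.01867368,
        1.20690564, -0.05069764]), 'qd': array([ 0.00100723, -0.00239111,  0.00054816, -0.00026172,  0.00038608,
       -0.00049878, -0.00029287]), 'effort': array([ 3.07402424e-04, -4.75116241e+01,  1.36476472e+00, -2.54218984e+01,
        1.17490831e-02,  9.52811446e-03,  7.13517096e-06]), 'position': array([ 0.23531502, -0.60524202,  0.23027652]), 'ee_rot': array([ 9.82851783e-01,  1.84394782e-01, -2.56261358e-04, -9.33165925e-04]), 'contact_force': array([0.24929011, 0.07981441, 0.1154937 ]), 'wrist_torque': array([ 0.00556985,  0.04328575, -0.02046375]), 'gripper_width': 0.9958221953393358} 0.0187
side 471.30971404916613 [-0.13556424  0.          0.          0.          0.        ] [-0.05907096  1.05556381  0.8399829 ] [-0.3756431   0.77735304  0.50459341]
top 421.037603112412 [-0.10672399  0.          0.          0.          0.        ] [ 0.28572938 -0.02901655  1.28873975] [-0.16155608  0.00754265  0.98683471]
```

View pics/side0.png

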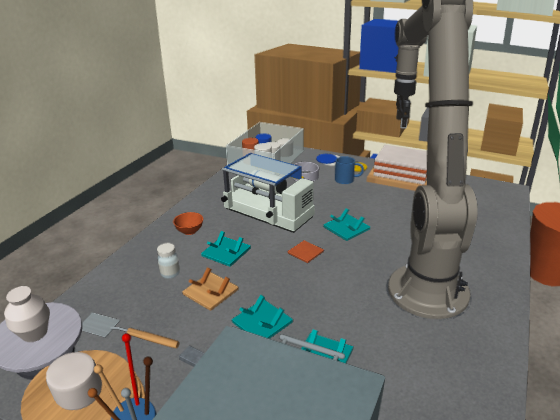

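View pics/top0.png

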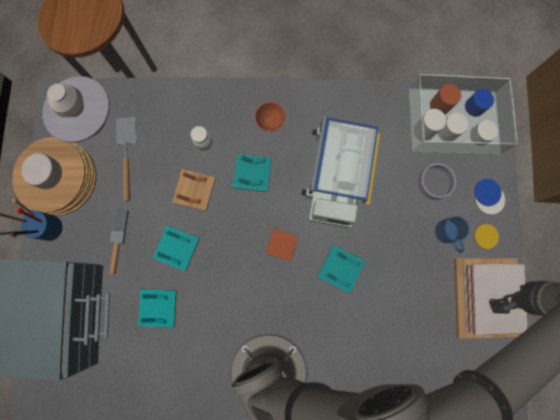

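Run:
```python
import cv2,numpy as np
t=cv2.imread('pics/top0.png');s=cv2.imread('pics/side0.png')
a=cv2.resize(t[105:235,295:395],None,fx=4.5,fy=4.5,interpolation=3)
b=cv2.resize(t[160:220,165:225],None,fx=5,fy=5,interpolation=3)
cv2.imwrite('pics/ca.png',a);cv2.imwrite('pics/cb.png',b)
cv2.imwrite('pics/cs.png',cv2.resize(s[145:235,210:330],None,fx=6,fy=6,interpolation=3))
```

```text
(no output)
```

View pics/ca.png

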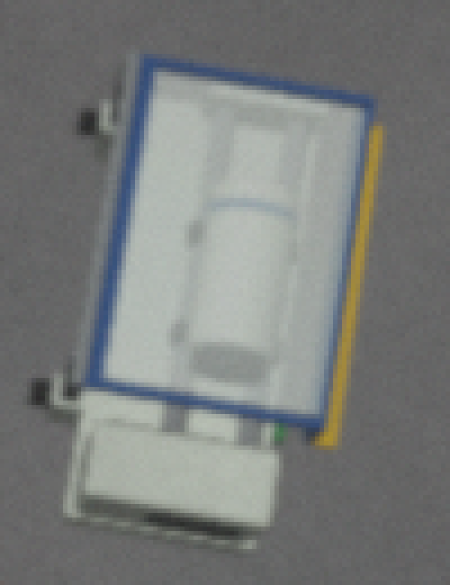

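View pics/cb.png

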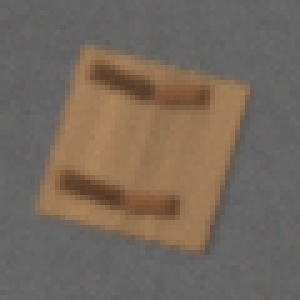

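View pics/cs.png

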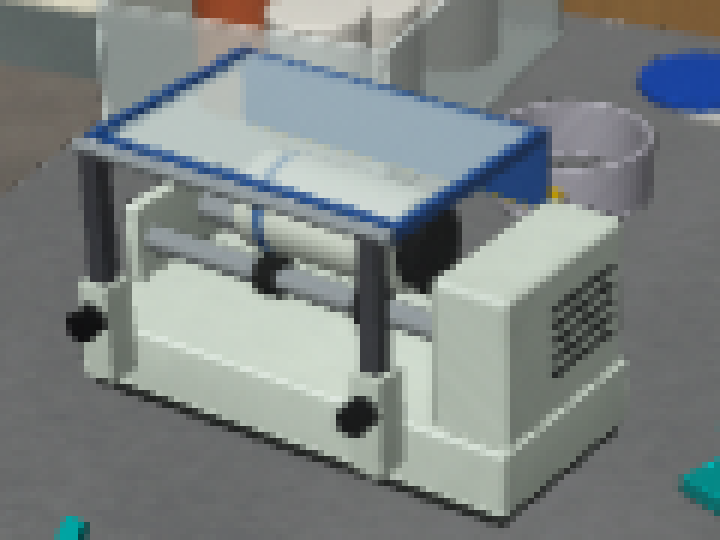

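```bash
cat > m.py <<'E'
from h import *
P={}
for n in('top','side'):
    f=np.load(f'pics/{n}0.npz'); p,d=f['p'],f['d']
    vv,uu=np.mgrid[:420,:560]; px=np.c_[uu.ravel(),vv.ravel()]
    W=dep(n,px,d.ravel()).reshape(420,560,3); W[d==0]=np.nan; P[n]=(p,W)
E
python3 - <<'E'
from m import *
p,W=P['top']; hsv=cv2.cvtColor(p,cv2.COLOR_RGB2HSV)
def st(name,m):
    q=W[m&~np.isnan(W[...,0])]; print(name,len(q),'med',np.median(q,0).round(4),'z pct',np.percentile(q[:,2],[5,25,50,75,95]).round(4)); return q
roi=np.zeros(p.shape[:2],bool); roi[105:235,295:395]=1
ye=roi&(hsv[...,0]>15)&(hsv[...,0]<32)&(hsv[...,1]>120)
st('lip',ye)
c=np.argwhere(ye)[:,::-1].astype(np.float32); print(cv2.minAreaRect(c), onz('top',cv2.boxPoints(cv2.minAreaRect(c)),0.12).round(4))
bl=roi&(hsv[...,0]>100)&(hsv[...,0]<125)&(hsv[...,1]>110)
q=st('blue',bl); 
h=roi&(W[...,2]>.13)&(W[...,2]<.15); h[:195]=0
q=st('housing',h)
r=cv2.minAreaRect(q[:,:2].astype(np.float32)); print(r,cv2.boxPoints(r).round(4))
print('table',np.nanmedian(W[100:110,200:230,2]))
# cradle
cr=np.zeros_like(roi); cr[160:220,165:225]=1
cr&=(hsv[...,0]>5)&(hsv[...,0]<22)&(hsv[...,1]>80)
q=st('cradle',cr); c=np.argwhere(cr)[:,::-1].astype(np.float32)
b=cv2.boxPoints(cv2.minAreaRect(c)); w=onz('top',b,.012); print(b.round(1),w.round(4),w.mean(0), [np.linalg.norm(w[i]-w[i-1]) for i in range(4)])
v=w-np.roll(w,1,0); print(np.degrees(np.arctan2(v[:,1],v[:,0])))
E
```

```text
lip 159 med [ 0.591  -0.2955  0.1231] z pct [0.1185 0.1216 0.1231 0.1249 0.1272]
((372.28900146484375, 168.1213836669922), (4.105544090270996, 71.16276550292969), 8.746162414550781) [[ 0.4902 -0.2693  0.12  ]
 [ 0.6997 -0.3066  0.12  ]
 [ 0.698  -0.3186  0.12  ]
 [ 0.4885 -0.2809  0.12  ]]
blue 223 med [ 0.6286 -0.1522  0.1691] z pct [0.1656 0.1677 0.1691 0.1708 0.1731]
housing 749 med [ 0.4665 -0.1819  0.1385] z pct [0.134  0.1367 0.1385 0.1403 0.1425]
((0.4674079716205597, -0.1936686635017395), (0.06968127191066742, 0.14120355248451233), 2.11360239982605) [[ 0.43   -0.1244]
 [ 0.4352 -0.2655]
 [ 0.5048 -0.2629]
 [ 0.4996 -0.1218]]
table -0.001369296544955767
cradle 1193 med [0.5446 0.2405 0.0115] z pct [0.0066 0.0094 0.0115 0.0141 0.0399]
[[172.  202. ]
 [180.4 168.4]
 [214.5 176.9]
 [206.1 210.5]] [[0.5051 0.3053 0.012 ]
 [0.6124 0.2846 0.012 ]
 [0.586  0.1759 0.012 ]
 [0.4797 0.1979 0.012 ]] [0.54577663 0.24091902 0.012     ] [np.float64(0.11034531682967567), np.float64(0.10931254640070263), np.float64(0.11183551531412948), np.float64(0.10854078892407014)]
[  76.693706    -10.91407916 -103.67519605  168.31703518]
```

```bash
cat > g.py <<'E'
from h import *
from scipy.spatial.transform import Rotation as R
az=np.radians(-10.2); e=np.array([np.cos(az),np.sin(az),0]); my=-e; mx=np.array([-e[1],e[0],0]); O=np.array([.5862,-.2245,0])
hh=.019
def mw(x,y,z): return O+mx*x+my*y+np.array([0,0,z])
def tip(th,phi,a=.018,t=.015,y=-.02,gap=0):
    th,phi=np.radians([th,phi]); c,s=np.cos(th),np.sin(th)
    r=np.array([-.168,-.0475]); # rotate: -x -> +z
    E=np.array([.095+c*r[0]+s*r[1], .148+hh-s*r[0]+c*r[1]])
    d=np.array([np.cos(phi),-np.sin(phi)]); n=np.array([np.sin(phi),np.cos(phi)])
    T=E+a*d-(t+gap)*n
    return T
def rel(target):
    s=manip.get_state(); r=R.from_quat(s['ee_rot']); return (r.inv().apply(target-s['position'])*1000).round(1)
def mill(p): p=np.asarray(p)-O; return np.array([p@mx,p@my,p[2]]).round(4)
def rep():
    s=manip.get_state(); z=R.from_quat(s['ee_rot']).as_matrix()
    print(round(s['clock'],2),'pos',s['position'].round(4),'mill',mill(s['position']),'x az',np.degrees(np.arctan2(z[1,0],z[0,0])).round(1),'xz',z[2,0].round(3),'phi',np.degrees(np.arctan2(-z[2,2],z[:,2]@mx)).round(1),'F',s['contact_force'].round(1),'w',round(s['gripper_width'],3)); return s
E
python3 - <<'E'
from g import *
print('top px of lip ends', proj('top',[mw(-.073,y,.124) for y in(-.1275,.0875)]), proj('top',[mw(.08,.148,.14),mw(-.04,.148,.14)]))
print('side hinge line ends',proj('side',[mw(.095,y,.148+hh) for y in(-.12,.08)]))
for n,px,z in(('mug',(450,228),.085),('sieve',(438,181),.04),('bowl',(270,116),.045),('tile',(283,245),.009),('glaze',(200,134),.09)):
    w=onz('top',[px],z)[0]; print(n,w.round(3),'mill',mill(w))
x,z=tip(0,40,gap=.012,a=-.03); print(mw(x,-.02,z)); print(rel(mw(x,-.02,z)))
rep()
E
```

```text
top px of lip ends [[380.15273887 132.5698059 ]
 [369.19602589 203.83184564]] [[312.69924471 213.75274704]
 [355.36026544 221.83849705]]
side hinge line ends [[224.46781869 169.24198018]
 [272.90509897 184.12989049]]
mug [ 0.425 -0.529  0.085] mill [-0.3279  0.1049  0.085 ]
sieve [ 0.576 -0.517  0.04 ] mill [-0.2895 -0.0418  0.04  ]
bowl [0.775 0.005 0.045] mill [ 0.2597 -0.1452  0.045 ]
tile [ 0.377 -0.04   0.009] mill [0.145  0.2386 0.009 ]
glaze [0.699 0.212 0.09 ] mill [ 0.4499 -0.0333  0.09  ]
[ 0.58581373 -0.33958708  0.11810043]
[ 422.9 -120.4  112.4]
0.1 pos [ 0.2354 -0.6053  0.2304] mill [-0.4369  0.2779  0.2304] x az 21.3 xz -0.0 phi 89.9 F [-0.   0.5 -0.5] w 1.003
```

```bash
python3 -m crank '[[0,0,-15,0,0,7.9],[0,0,-15,0,0,7.9],[0,0,0,0,0,7.9],[0,0,0,0,0,7.8]]' 0
python3 - <<'E'
from g import *
rep(); print(rel(mw(-.19,-.02,.25)))
E
```

```text
clock: 0.5
position: [0.2355, -0.6059, 0.2615]
ee_rot: [0.996, -0.092, 0.0, 0.0]
contact_force: [-0.4, -0.1, -0.7]
gripper_width: 0.331
0.5 pos [ 0.2355 -0.6059  0.2615] mill [-0.4374  0.2776  0.2615] x az -10.6 xz 0.0 phi 90.0 F [-0.4 -0.1 -0.7] w 0.331
[ 295.9 -249.4   11.5]
```

```bash
python3 -m crank '[[30,-25,0,0,0,0],[30,-25,0,0,0,0],[30,-25,0,0,0,0],[30,-25,0,0,0,0],[30,-25,0,0,0,0],[30,-25,0,0,0,0],[30,-25,0,0,0,0],[30,-25,0,0,0,0],[30,-25,0,0,0,0],[26,-24,0,0,0,-0.4]]'; python3 -m crank '[[0,0,0,6,0,0],[0,0,0,6,0,0],[0,0,0,6,0,0],[0,0,0,6,0,0],[0,0,0,6,0,0],[0,0,0,6,0,0],[0,0,0,7,0,0],[0,0,0,7,0,0],[0,0,0,0,0,0]]'
python3 - <<'E'
from g import *
s=rep(); print(s['joint_pos'].round(2))
for g,a in((.015,-.03),(.015,.018)):
    x,z=tip(0,40,gap=g,a=a); print(x,z,rel(mw(x,-.02,z)))
shot('top','t1');shot('side','s1')
E
```

```text
clock: 1.5
position: [0.5727, -0.412, 0.2606]
ee_rot: [0.996, -0.085, -0.0, -0.0]
contact_force: [0.8, -0.6, 1.2]
gripper_width: 0.001
clock: 2.4
position: [0.5681, -0.4164, 0.2545]
ee_rot: [0.902, -0.082, 0.033, -0.423]
contact_force: [-0.2, -0.6, -1.2]
gripper_width: 0.006
2.4 pos [ 0.5681 -0.4164  0.2545] mill [-0.1921 -0.0162  0.2545] x az -10.1 xz -0.009 phi 39.8 F [-0.2 -0.6 -1.2] w 0.006
[ 0.93  0.85 -0.16  1.   -0.58  1.84 -0.96]
-0.11526496158416552 0.11580229499702681 [  5.2  57.3 147.8]
-0.07849482831445459 0.08494848973207293 [  5.5  57.5 195.8]
```

```bash
python3 -m crank '[[2,28,0,0,0,0],[3,29,0,0,0,0],[0,0,40,0,0,0],[0,0,40,0,0,0],[0,0,40,0,0,0],[0,0,28,0,0,0],[0,0,0,0,0,0]]'
python3 - <<'E'
from g import *
s=rep()
for g,a in((.015,-.03),(.015,.018)):
    x,z=tip(0,40,gap=g,a=a); print(x,z,rel(mw(x,-.02,z)))
shot('top','t2');shot('side','s2')
t=cv2.imread('pics/t2.png');s=cv2.imread('pics/s2.png')
cv2.imwrite('pics/c2.png',np.hstack([cv2.resize(t[100:230,290:420],(390,390),interpolation=3),cv2.resize(s[120:250,190:320],(390,390),interpolation=3)]))
E
```

```text
clock: 3.2
position: [0.5905, -0.3319, 0.1231]
ee_rot: [0.903, -0.074, 0.034, -0.422]
contact_force: [0.4, 0.8, 0.5]
gripper_width: 0.004
3.2 pos [ 0.5905 -0.3319  0.1231] mill [-0.105  -0.0232  0.1231] x az -9.4 xz -0.001 phi 39.8 F [0.4 0.8 0.5] w 0.004
-0.11526496158416552 0.11580229499702681 [-3.4 12.1 -3.2]
-0.07849482831445459 0.08494848973207293 [-2.8 12.3 44.8]
```

View pics/c2.png

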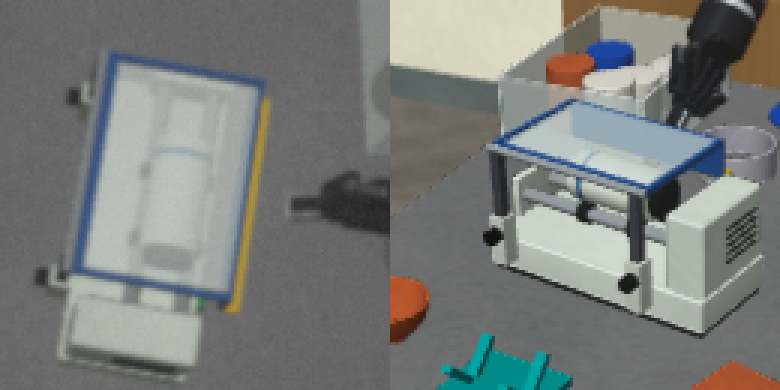

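```bash
python3 -m crank '[[-3,12,0,0,0,-0.8],[0,0,0,0,0,0],[0,0,15,0,0,0],[0,0,15,0,0,0],[0,0,15,0,0,0],[0,0,0,0,0,0]]'
python3 - <<'E'
from g import *
s=rep()
x,z=tip(0,40); print(x,z,rel(mw(x,-.02,z)))
E
```

```text
clock: 3.9
position: [0.5907, -0.3075, 0.0829]
ee_rot: [0.903, -0.07, 0.037, -0.423]
contact_force: [0.3, -0.1, 0.2]
gripper_width: 0.004
3.9 pos [ 0.5907 -0.3075  0.0829] mill [-0.0809 -0.0192  0.0829] x az -9.1 xz 0.008 phi 39.8 F [ 0.3 -0.1  0.2] w 0.004
-0.0688530141691565 0.09643915637885761 [  1.2 -18.1   0.6]
```

```bash
for i in 1; do python3 -m crank '[[0,-4,0,0,0,0.6],[0,-4,0,0,0,0.6],[0,-3,0,0,0,0]]'; done;  python3 -m crank '[[0,-3,0,0,0,0],[0,-2,0,0,0,0]]';python3 -m crank '[[0,-2,0,0,0,0],[0,-2,0,0,0,0]]'
```

```text
clock: 4.2
position: [0.5924, -0.3054, 0.0938]
ee_rot: [0.903, -0.081, 0.035, -0.421]
contact_force: [-0.2, -0.2, 0.1]
gripper_width: 0.006
clock: 4.4
position: [0.5928, -0.3019, 0.0973]
ee_rot: [0.903, -0.081, 0.035, -0.421]
contact_force: [-0.7, -1.0, -0.2]
gripper_width: 0.004
clock: 4.6
position: [0.593, -0.2992, 0.0998]
ee_rot: [0.903, -0.081, 0.035, -0.421]
contact_force: [-0.2, -0.1, 0.0]
gripper_width: -0.003
```

Run:
```python
from g import *
s=rep()
x,z=tip(0,40); print(x,z,rel(mw(x,-.02,z)))
```

```text
4.6 pos [ 0.593  -0.2992  0.0998] mill [-0.0723 -0.0199  0.0998] x az -10.1 xz -0.005 phi 40.0 F [-0.2 -0.1  0. ] w -0.003
-0.0688530141691565 0.09643915637885761 [0.1 0.4 4.9]
```

```bash
python3 -m crank '[[0,0,5,0,0,0],[0,-2,0,0,0,0]]';python3 -m crank '[[0,-2,0,0,0,0],[0,-2,0,0,0,0]]';python3 -m crank '[[0,-2,0,0,0,0],[0,-2,0,0,0,0]]';python3 -m crank '[[0,-2,0,0,0,0],[0,-2,0,0,0,0]]'
python3 - <<'E'
from g import *
s=rep()
x,z=tip(0,40); print(x,z,rel(mw(x,-.02,z)))
E
```

```text
clock: 4.8
position: [0.5936, -0.2934, 0.0973]
ee_rot: [0.903, -0.081, 0.034, -0.421]
contact_force: [0.6, -0.4, -2.2]
gripper_width: 0.002
clock: 5.0
position: [0.5936, -0.2938, 0.0995]
ee_rot: [0.904, -0.082, 0.035, -0.419]
contact_force: [-1.0, -6.1, -4.0]
gripper_width: -0.001
clock: 5.2
position: [0.5935, -0.2942, 0.1019]
ee_rot: [0.904, -0.084, 0.035, -0.417]
contact_force: [-0.8, -10.5, -5.2]
gripper_width: 0.001
clock: 5.4
position: [0.5935, -0.2946, 0.104]
ee_rot: [0.905, -0.085, 0.036, -0.414]
contact_force: [-1.6, -14.4, -6.1]
gripper_width: -0.001
5.4 pos [ 0.5935 -0.2946  0.104 ] mill [-0.0677 -0.0196  0.104 ] x az -10.6 xz -0.005 phi 40.8 F [ -1.6 -14.4  -6.1] w -0.001
-0.0688530141691565 0.09643915637885761 [0.5 6.4 4.1]
```

```bash
python3 -m crank '[[0,3,-4,0,0,0]]'; python3 -m crank '[[0,0,-1,0,0,0]]'
python3 - <<'E'
from g import *
s=rep()
shot('top','t3');shot('side','s3')
t=cv2.imread('pics/t3.png');s=cv2.imread('pics/s3.png')
cv2.imwrite('pics/c3.png',np.hstack([cv2.resize(t[100:230,290:420],(390,390),interpolation=3),cv2.resize(s[120:250,190:320],(390,390),interpolation=3)]))
E
```

```text
clock: 5.5
position: [0.5933, -0.2957, 0.1062]
ee_rot: [0.904, -0.083, 0.035, -0.418]
contact_force: [-0.4, -2.0, -2.7]
gripper_width: 0.002
clock: 5.6
position: [0.5933, -0.2955, 0.1069]
ee_rot: [0.904, -0.083, 0.035, -0.419]
contact_force: [-1.3, -7.6, -4.1]
gripper_width: -0.002
5.6 pos [ 0.5933 -0.2955  0.1069] mill [-0.0687 -0.0196  0.1069] x az -10.3 xz -0.006 phi 40.3 F [-1.3 -7.6 -4.1] w -0.002
```

View pics/c3.png

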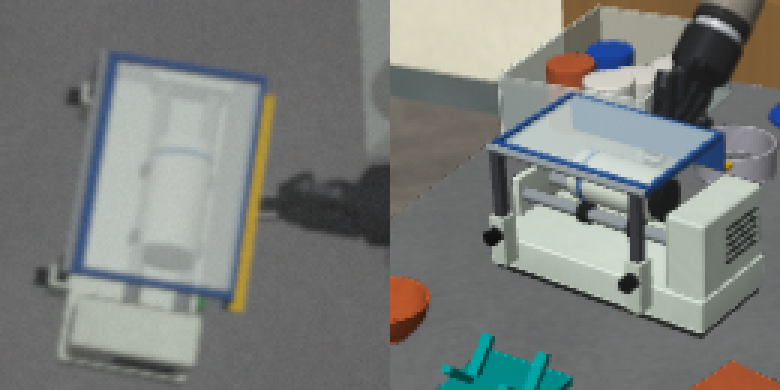

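```bash
cat > tr.py <<'E'
import sys
from g import *
s=rep(); th0,th1,n=float(sys.argv[1]),float(sys.argv[2]),int(sys.argv[3])
f=lambda th:40+.55*th
m=mill(s['position']); z=R.from_quat(s['ee_rot']).as_matrix(); ph=np.degrees(np.arctan2(-z[2,2],z[:,2]@mx))
# est theta from measured
from scipy.optimize import brentq
def g(th):
    T=np.array([m[0],m[2]]); E=tip(th,ph,a=0,t=0); p=np.radians(ph); n_=np.array([np.sin(p),np.cos(p)]); return n_@(T-E)+.0128
try:
    te=brentq(g,-10,120); E=tip(te,ph,a=0,t=0);p=np.radians(ph); print('theta est',round(te,1),'a',round(1000*np.array([np.cos(p),-np.sin(p)])@(np.array([m[0],m[2]])-E),1))
except Exception as ex: print(ex)
T0=tip(th0,f(th0),.02,.0128);P=np.array([m[0],m[2]]);print('err now to nominal mm',(1000*(T0-P)).round(1),'dphi',f(th0)-ph)
cur=T0;cp=f(th0)
for k in range(1,n+1):
    th=th0+(th1-th0)*k/n; T=tip(th,f(th),.02,.0128); dx,dz=(T-cur)*1000; p=np.radians(cp)
    print([0,round(-(dx*np.sin(p)+dz*np.cos(p)),1),round(dx*np.cos(p)-dz*np.sin(p),1),round(-(f(th)-cp),1)]); cur=T;cp=f(th)
E
python3 tr.py 3.5 13.5 5
```

```text
5.7 pos [ 0.5933 -0.2955  0.1068] mill [-0.0686 -0.0196  0.1068] x az -10.3 xz -0.006 phi 40.3 F [-0.5 -6.6 -3.7] w 0.001
theta est 3.4 a 19.9
err now to nominal mm [-0.7  0.2] dphi 1.601005739430292
[0, np.float64(-3.3), np.float64(-5.1), -1.1]
[0, np.float64(-3.3), np.float64(-5.1), -1.1]
[0, np.float64(-3.4), np.float64(-5.0), -1.1]
[0, np.float64(-3.5), np.float64(-5.0), -1.1]
[0, np.float64(-3.6), np.float64(-4.9), -1.1]
```

```bash
python3 -m crank '[[0,-3.2,-6,-1.1,0,0],[0,-3.2,-6,-1.1,0,0],[0,-3.4,-5,-1.1,0,0],[0,-3.5,-5,-1.1,0,0],[0,-3.6,-5,-1.1,0,0]]'; python3 tr.py 13.5 23.5 5
```

```text
clock: 6.2
position: [0.5923, -0.3017, 0.1388]
ee_rot: [0.922, -0.083, 0.031, -0.376]
contact_force: [-1.9, -4.6, -3.3]
gripper_width: 0.001
6.2 pos [ 0.5923 -0.3017  0.1388] mill [-0.0749 -0.0196  0.1388] x az -10.1 xz -0.006 phi 45.7 F [-1.9 -4.6 -3.3] w 0.001
theta est 14.1 a 19.7
err now to nominal mm [-0.4 -2.2] dphi 1.7566164886797182
[0, np.float64(-3.6), np.float64(-4.8), -1.1]
[0, np.float64(-3.7), np.float64(-4.8), -1.1]
[0, np.float64(-3.8), np.float64(-4.7), -1.1]
[0, np.float64(-3.9), np.float64(-4.6), -1.1]
[0, np.float64(-3.9), np.float64(-4.6), -1.1]
```

Tracks well (≈6 N). Continue.

```bash
python3 -m crank '[[0,-3.6,-4.8,-1.2,0,0],[0,-3.7,-4.8,-1.2,0,0],[0,-3.8,-4.7,-1.2,0,0],[0,-3.9,-4.6,-1.2,0,0],[0,-3.9,-4.6,-1.2,0,0]]'; python3 tr.py 24 44 10
```

```text
clock: 6.7
position: [0.5922, -0.3024, 0.1693]
ee_rot: [0.941, -0.084, 0.026, -0.328]
contact_force: [-3.8, -4.9, -2.8]
gripper_width: -0.003
6.7 pos [ 0.5922 -0.3024  0.1693] mill [-0.0756 -0.0197  0.1693] x az -10.1 xz -0.006 phi 51.6 F [-3.8 -4.9 -2.8] w -0.003
theta est 24.2 a 19.5
err now to nominal mm [-0.5 -1. ] dphi 1.6122178871528234
[0, np.float64(-4.0), np.float64(-4.5), -1.1]
[0, np.float64(-4.1), np.float64(-4.4), -1.1]
[0, np.float64(-4.1), np.float64(-4.3), -1.1]
[0, np.float64(-4.2), np.float64(-4.3), -1.1]
[0, np.float64(-4.3), np.float64(-4.2), -1.1]
[0, np.float64(-4.3), np.float64(-4.1), -1.1]
[0, np.float64(-4.4), np.float64(-4.1), -1.1]
[0, np.float64(-4.4), np.float64(-4.0), -1.1]
[0, np.float64(-4.5), np.float64(-3.9), -1.1]
[0, np.float64(-4.6), np.float64(-3.8), -1.1]
```

```bash
python3 -m crank '[[0,-4,-4.5,-1.2,0,0],[0,-4.1,-4.4,-1.2,0,0],[0,-4.1,-4.3,-1.2,0,0],[0,-4.2,-4.3,-1.2,0,0],[0,-4.3,-4.2,-1.2,0,0],[0,-4.3,-4.1,-1.1,0,0],[0,-4.4,-4.1,-1.1,0,0],[0,-4.4,-4,-1.1,0,0],[0,-4.5,-3.9,-1.1,0,0],[0,-4.6,-3.8,-1.1,0,0]]'; python3 tr.py 44 64 10
```

```text
clock: 7.7
position: [0.596, -0.2888, 0.2275]
ee_rot: [0.969, -0.086, 0.018, -0.232]
contact_force: [-0.5, -0.8, -2.8]
gripper_width: -0.0
7.7 pos [ 0.596  -0.2888  0.2275] mill [-0.0616 -0.0211  0.2275] x az -10.1 xz -0.005 phi 63.0 F [-0.5 -0.8 -2.8] w -0.0
theta est 44.1 a 18.6
err now to nominal mm [-0.1 -1.5] dphi 1.1633973022386073
[0, np.float64(-4.6), np.float64(-3.7), -1.1]
[0, np.float64(-4.7), np.float64(-3.7), -1.1]
[0, np.float64(-4.7), np.float64(-3.6), -1.1]
[0, np.float64(-4.8), np.float64(-3.5), -1.1]
[0, np.float64(-4.8), np.float64(-3.4), -1.1]
[0, np.float64(-4.9), np.float64(-3.3), -1.1]
[0, np.float64(-4.9), np.float64(-3.3), -1.1]
[0, np.float64(-5.0), np.float64(-3.2), -1.1]
[0, np.float64(-5.0), np.float64(-3.1), -1.1]
[0, np.float64(-5.1), np.float64(-3.0), -1.1]
```

```bash
python3 -m crank '[[0,-4.6,-3.7,-1.2,0,0],[0,-4.7,-3.7,-1.2,0,0],[0,-4.7,-3.5,-1.2,0,0],[0,-4.8,-3.4,-1.1,0,0],[0,-4.8,-3.3,-1.1,0,0],[0,-4.9,-3.2,-1.1,0,0],[0,-4.9,-3.2,-1.1,0,0],[0,-5,-3.1,-1.1,0,0],[0,-5,-3,-1.1,0,0],[0,-5.1,-2.9,-1.1,0,0]]'; python3 tr.py 64 84 10
python3 - <<'E'
from g import *
shot('top','t4');shot('side','s4')
t=cv2.imread('pics/t4.png');s=cv2.imread('pics/s4.png')
cv2.imwrite('pics/c4.png',np.hstack([cv2.resize(t[80:230,270:420],(390,390),interpolation=3),cv2.resize(s[90:240,190:340],(390,390),interpolation=3)]))
E
```

```text
clock: 8.7
position: [0.6015, -0.2575, 0.2758]
ee_rot: [0.987, -0.088, 0.009, -0.135]
contact_force: [0.2, -2.0, -0.8]
gripper_width: -0.002
8.7 pos [ 0.6015 -0.2575  0.2758] mill [-0.0297 -0.0209  0.2758] x az -10.1 xz -0.005 phi 74.4 F [ 0.2 -2.  -0.8] w -0.002
theta est 63.6 a 17.8
err now to nominal mm [ 1.1 -1.2] dphi 0.7960031390043696
[0, np.float64(-5.1), np.float64(-2.9), -1.1]
[0, np.float64(-5.1), np.float64(-2.8), -1.1]
[0, np.float64(-5.2), np.float64(-2.7), -1.1]
[0, np.float64(-5.2), np.float64(-2.7), -1.1]
[0, np.float64(-5.3), np.float64(-2.6), -1.1]
[0, np.float64(-5.3), np.float64(-2.5), -1.1]
[0, np.float64(-5.3), np.float64(-2.4), -1.1]
[0, np.float64(-5.4), np.float64(-2.3), -1.1]
[0, np.float64(-5.4), np.float64(-2.2), -1.1]
[0, np.float64(-5.4), np.float64(-2.1), -1.1]
```

View pics/c4.png

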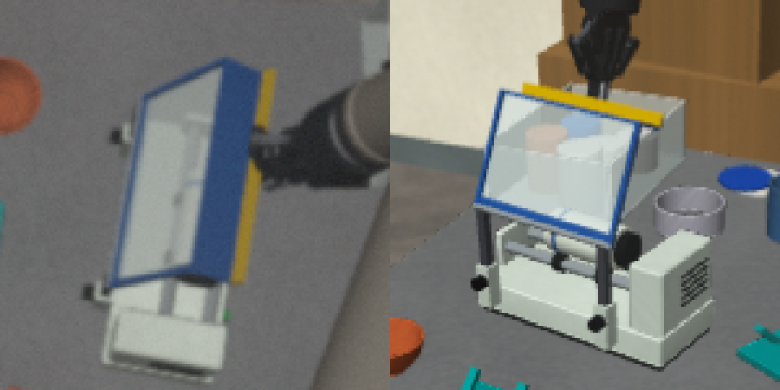

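```bash
python3 -m crank '[[0,-5.1,-2.7,-1.1,0,0],[0,-5.1,-2.7,-1.1,0,0],[0,-5.2,-2.6,-1.1,0,0],[0,-5.2,-2.6,-1.1,0,0],[0,-5.3,-2.5,-1.1,0,0],[0,-5.3,-2.4,-1.1,0,0],[0,-5.3,-2.3,-1.1,0,0],[0,-5.4,-2.2,-1.1,0,0],[0,-5.4,-2.1,-1.1,0,0],[0,-5.4,-2,-1.1,0,0]]'; python3 tr.py 84 104 10
```

```text
clock: 9.8
position: [0.6101, -0.2105, 0.3089]
ee_rot: [0.995, -0.088, 0.001, -0.04]
contact_force: [-0.9, -1.9, 1.7]
gripper_width: -0.002
9.8 pos [ 0.6101 -0.2105  0.3089] mill [ 0.018  -0.0211  0.3089] x az -10.1 xz -0.005 phi 85.4 F [-0.9 -1.9  1.7] w -0.002
theta est 83.7 a 18.9
err now to nominal mm [ 0.8 -0.6] dphi 0.8263622307982104
[0, np.float64(-5.4), np.float64(-2.0), -1.1]
[0, np.float64(-5.5), np.float64(-1.9), -1.1]
[0, np.float64(-5.5), np.float64(-1.8), -1.1]
[0, np.float64(-5.5), np.float64(-1.8), -1.1]
[0, np.float64(-5.5), np.float64(-1.7), -1.1]
[0, np.float64(-5.6), np.float64(-1.6), -1.1]
[0, np.float64(-5.6), np.float64(-1.5), -1.1]
[0, np.float64(-5.6), np.float64(-1.4), -1.1]
[0, np.float64(-5.6), np.float64(-1.3), -1.1]
[0, np.float64(-5.6), np.float64(-1.2), -1.1]
```

```bash
python3 -m crank '[[0,-5.4,-2,-1.1,0,0],[0,-5.5,-1.9,-1.1,0,0],[0,-5.5,-1.8,-1.1,0,0],[0,-5.5,-1.8,-1.1,0,0],[0,-5.5,-1.7,-1.1,0,0],[0,-5.6,-1.6,-1.1,0,0],[0,-5.6,-1.5,-1.1,0,0],[0,-5.6,-1.4,-1.1,0,0],[0,-5.6,-1.3,-1.1,0,0],[0,-5.6,-1.2,-1.1,0,0]]'; python3 tr.py 104 114 5;python3 - <<'E'
from g import *
shot('top','t5');shot('side','s5')
t=cv2.imread('pics/t5.png');s=cv2.imread('pics/s5.png')
cv2.imwrite('pics/c5.png',np.hstack([cv2.resize(t[80:230,240:390],(390,390),interpolation=3),cv2.resize(s[90:240,190:340],(390,390),interpolation=3)]))
E
```

```text
clock: 10.8
position: [0.6196, -0.1563, 0.3245]
ee_rot: [0.995, -0.088, -0.008, 0.055]
contact_force: [-0.5, -0.1, 0.1]
gripper_width: 0.001
10.8 pos [ 0.6196 -0.1563  0.3245] mill [ 0.0731 -0.0208  0.3245] x az -10.1 xz -0.006 phi 96.4 F [-0.5 -0.1  0.1] w 0.001
theta est 103.4 a 18.5
err now to nominal mm [ 1.2 -1.2] dphi 0.8167366500752564
[0, np.float64(-5.7), np.float64(-1.1), -1.1]
[0, np.float64(-5.7), np.float64(-1.0), -1.1]
[0, np.float64(-5.7), np.float64(-0.9), -1.1]
[0, np.float64(-5.7), np.float64(-0.8), -1.1]
[0, np.float64(-5.7), np.float64(-0.7), -1.1]
```

View pics/c5.png

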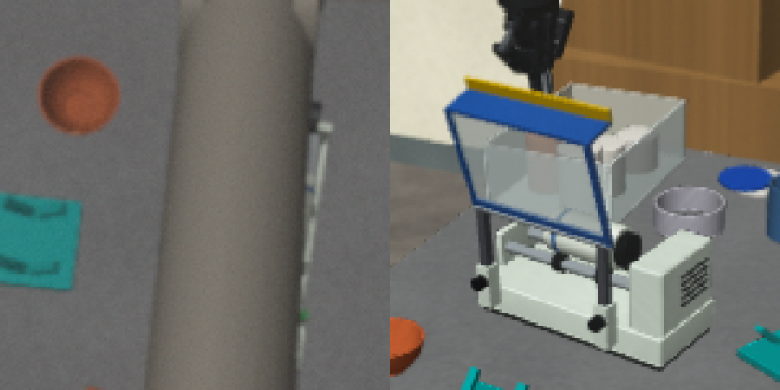

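```bash
python3 -m crank '[[0,-4,-1,0,0,0],[0,-4,-1,0,0,0],[0,-3,0,0,0,0],[0,0,0,0,0,0],[0,0,0,0,0,0]]';python3 - <<'E'
from g import *
rep();shot('side','s6')
s=cv2.imread('pics/s6.png')
cv2.imwrite('pics/c6.png',cv2.resize(s[90:240,190:340],(450,450),interpolation=3))
E
```

```text
clock: 11.4
position: [0.6215, -0.1462, 0.3253]
ee_rot: [0.995, -0.088, -0.008, 0.055]
contact_force: [-0.4, 1.0, -0.5]
gripper_width: 0.005
11.4 pos [ 0.6215 -0.1462  0.3253] mill [ 0.0833 -0.0209  0.3253] x az -10.1 xz -0.005 phi 96.3 F [-0.4  1.  -0.5] w 0.005
```

View pics/c6.png

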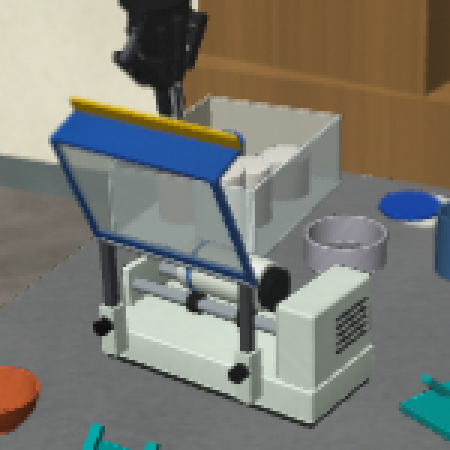

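```bash
python3 -m crank '[[0,8,0,1,0,0],[0,15,0,1.3,0,0],[0,20,0,2,0,0],[0,20,0,2,0,0],[0,20,0,0,0,0],[0,0,0,0,0,0],[0,0,0,0,0,0],[0,0,0,0,0,0],[0,0,0,0,0,0],[0,0,0,0,0,0]]' 85;python3 - <<'E'
from g import *
rep();shot('side','s7');shot('top','t7')
t=cv2.imread('pics/t7.png');s=cv2.imread('pics/s7.png')
cv2.imwrite('pics/c7.png',np.hstack([cv2.resize(t[80:230,240:390],(390,390),interpolation=3),cv2.resize(s[90:240,190:340],(390,390),interpolation=3)]))
E
```

```text
clock: 12.45
position: [0.6075, -0.2262, 0.3298]
ee_rot: [0.996, -0.087, -0.003, -0.0]
contact_force: [0.3, 0.5, 0.4]
gripper_width: 0.997
12.45 pos [ 0.6075 -0.2262  0.3298] mill [ 0.0021 -0.0212  0.3298] x az -10.0 xz -0.005 phi 90.0 F [0.3 0.5 0.4] w 0.997
```

View pics/c7.png

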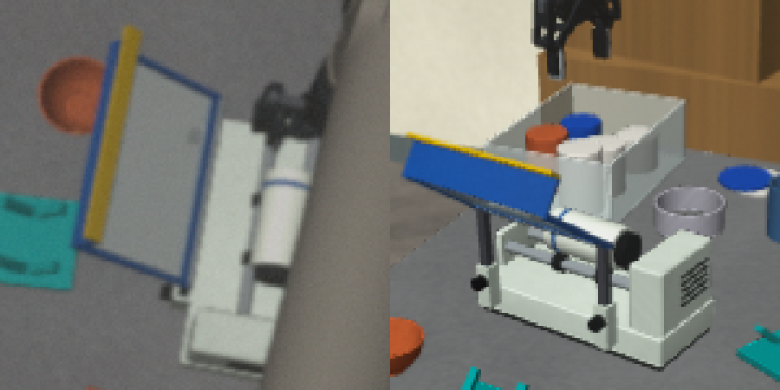

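Run:
```python
from g import *
t=cv2.imread('pics/t7.png');s=cv2.imread('pics/s7.png')
cv2.imwrite('pics/c8.png',np.hstack([cv2.resize(t[120:220,310:380],(420,600),interpolation=3),cv2.resize(s[155:215,235:275],(380,600),interpolation=3)[:, :380]]))
f=np.load('pics/t7.npz');p,d=f['p'],f['d'];vv,uu=np.mgrid[:420,:560];W=dep('top',np.c_[uu.ravel(),vv.ravel()],d.ravel())
M=(W-O);X=M@mx;Y=M@my;Z=W[:,2]
ok=(d.ravel()>0)&(abs(X)<.04)&(Y>-.15)&(Y<.1)&(Z>.05)&(Z<.2)
for y in np.arange(-.15,.1,.01):
    k=ok&(Y>=y)&(Y<y+.01); 
    if k.sum(): 
        h=k&(Z>.125); print(round(y,3),k.sum(),np.percentile(Z[k],[50,95]).round(3), X[h].min().round(3) if h.any() else '',X[h].max().round(3) if h.any() else '')
```

```text
-0.14 12 [0.07 0.1 ]  
-0.13 26 [0.075 0.082]  
-0.12 28 [0.078 0.086]  
-0.11 40 [0.079 0.085]  
-0.1 30 [0.081 0.086]  
-0.09 13 [0.08  0.083]  
-0.08 21 [0.13  0.137] -0.014 0.026
-0.07 66 [0.133 0.139] -0.018 0.025
-0.06 69 [0.134 0.14 ] -0.017 0.027
-0.05 73 [0.133 0.14 ] -0.016 0.027
-0.04 67 [0.133 0.14 ] -0.014 0.026
-0.03 64 [0.134 0.139] -0.013 0.028
-0.02 67 [0.133 0.139] -0.013 0.027
-0.01 65 [0.133 0.139] -0.012 0.027
0.0 64 [0.135 0.139] -0.011 0.026
0.01 62 [0.133 0.141] -0.011 0.025
0.02 70 [0.13 0.14] -0.009 0.024
0.03 67 [0.13  0.139] -0.009 0.024
0.04 72 [0.124 0.134] -0.009 0.016
0.05 70 [0.091 0.128] -0.005 0.012
0.06 30 [0.079 0.085]  
0.07 36 [0.077 0.083]  
0.08 16 [0.079 0.084]  
0.09 4 [0.135 0.137] 0.005 0.036
```

View pics/c8.png

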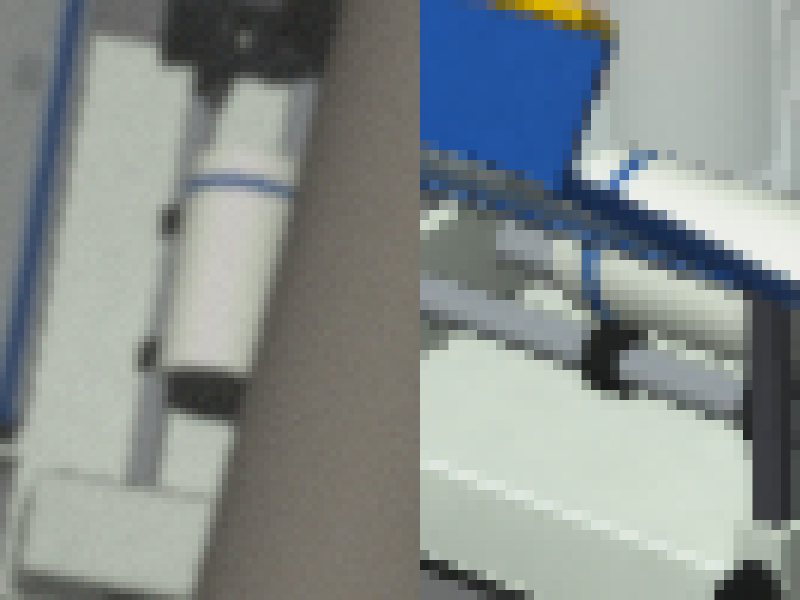

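```bash
python3 -m crank '[[0,1,30,0,0,0],[0,0,30,0,0,0],[0,0,30,0,0,0],[0,0,30,0,0,0],[0,0,30,0,0,0],[0,0,25,0,0,0],[0,0,15,0,0,0],[0,0,0,0,0,0]]';python3 - <<'E'
from g import *
rep()
E
```

```text
clock: 13.35
position: [0.6045, -0.2277, 0.1374]
ee_rot: [0.996, -0.088, -0.005, -0.001]
contact_force: [0.1, -1.0, -0.3]
gripper_width: 1.0
13.35 pos [ 0.6045 -0.2277  0.1374] mill [ 1.000e-04 -1.860e-02  1.374e-01] x az -10.1 xz -0.01 phi 90.0 F [ 0.1 -1.  -0.3] w 1.0
```

```bash
python3 -m crank '[[0,0,20,0,0.6,0],[2,-1,15,0,0,0],[0,0,12,0,0,0],[0,0,4,0,0,0],[0,0,0,0,0,0]]';python3 - <<'E'
from g import *
rep();shot('side','s9');shot('top','t9')
t=cv2.imread('pics/t9.png');s=cv2.imread('pics/s9.png')
cv2.imwrite('pics/c9.png',np.hstack([cv2.resize(t[100:230,270:400],(390,390),interpolation=3),cv2.resize(s[120:220,210:310],(390,390),interpolation=3)]))
E
```

```text
clock: 13.85
position: [0.6079, -0.2277, 0.0883]
ee_rot: [0.996, -0.088, 0.002, 0.0]
contact_force: [0.8, -0.0, -0.7]
gripper_width: 0.992
13.85 pos [ 0.6079 -0.2277  0.0883] mill [ 0.0007 -0.022   0.0883] x az -10.1 xz 0.004 phi 90.0 F [ 0.8 -0.  -0.7] w 0.992
```

View pics/c9.png

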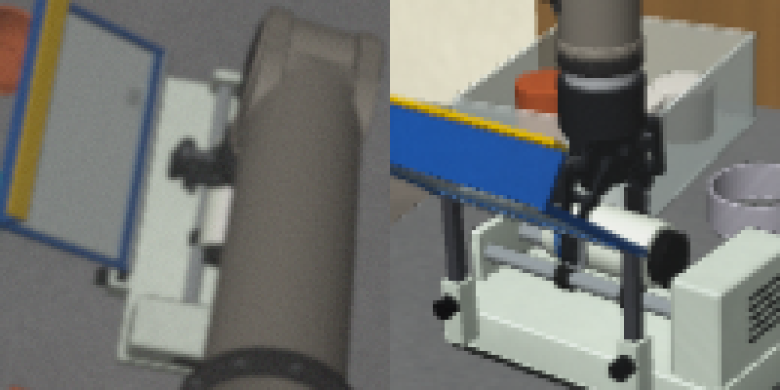

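```bash
python3 -m crank '[[0,0,0,0,0,0],[0,0,0,0,0,0],[0,0,0,0,0,0],[0,0,0,0,0,0],[0,0,0,0,0,0],[0,0,0,0,0,0]]' 40;python3 -m crank '[[0,0,-5,0,0,0],[0,0,-10,0,0,0],[0,0,-10,0,0,0],[0,0,0,0,0,0]]'
python3 - <<'E'
from g import *
rep();shot('side','s10')
s=cv2.imread('pics/s10.png')
cv2.imwrite('pics/c10.png',cv2.resize(s[110:220,200:310],(550,550),interpolation=3))
E
```

```text
clock: 14.55
position: [0.6089, -0.2276, 0.09]
ee_rot: [0.996, -0.088, 0.003, 0.0]
contact_force: [-1.7, 0.6, 6.2]
gripper_width: 0.681
clock: 14.95
position: [0.609, -0.2283, 0.1154]
ee_rot: [0.996, -0.088, 0.004, 0.001]
contact_force: [0.0, 0.6, -4.5]
gripper_width: 0.685
14.95 pos [ 0.609  -0.2283  0.1154] mill [ 0.0003 -0.0231  0.1154] x az -10.1 xz 0.008 phi 90.0 F [ 0.   0.6 -4.5] w 0.685
```

View pics/c10.png

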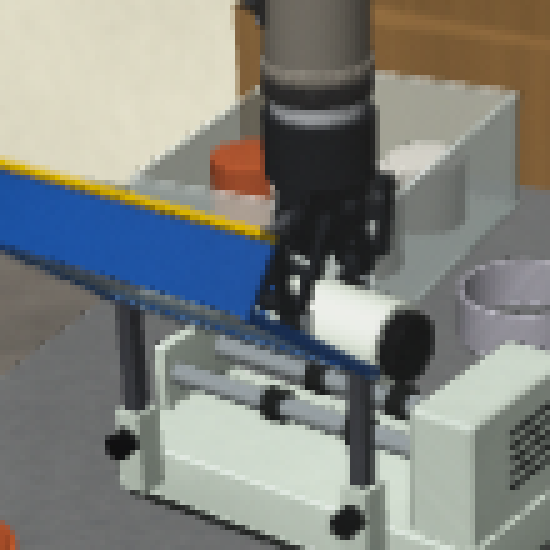

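```bash
python3 -m crank '[[0,0,-15,0,-0.3,0],[0,0,-28,0,0,0],[0,0,-30,0,0,0],[0,0,-30,0,0,0],[0,0,-30,0,0,0],[0,0,-30,0,0,0],[0,0,-30,0,0,0],[0,0,-30,0,0,0],[0,0,-25,0,0,0],[0,0,-15,0,0,0]]'
python3 - <<'E'
from g import *
s=rep();print(s['joint_pos'].round(2)); print(rel(np.array([.5458,.2409,.385])))
E
```

```text
clock: 16.0
position: [0.6082, -0.2279, 0.3788]
ee_rot: [0.996, -0.088, 0.001, 0.0]
contact_force: [-0.1, 0.3, -6.0]
gripper_width: 0.684
16.0 pos [ 0.6082 -0.2279  0.3788] mill [ 0.0006 -0.0223  0.3788] x az -10.1 xz 0.002 phi 90.0 F [-0.1  0.3 -6. ] w 0.684
[ 0.32  0.33 -0.04  1.31  0.01  1.5  -1.47]
[-143.8 -450.5   -6.7]
```

```bash
python3 -m crank '[[-5,-15,-1,0,0,0],[-9,-28,-1,0,0,0],[-9,-28,-1,0,0,0],[-9,-28,-1,0,0,0],[-9,-28,0,0,0,0],[-9,-28,0,0,0,0],[-9,-28,0,0,0,0],[-9,-28,0,0,0,0],[-9,-28,0,0,0,0],[-9,-28,0,0,0,0]]'; python3 -m crank '[[-9,-28,0,0,0,0],[-9,-28,0,0,0,0],[-9,-28,0,0,0,0],[-9,-28,0,0,0,0],[-9,-28,0,0,0,0],[-9,-28,0,0,0,1],[-3,-15,0,0,0,0.9],[0,0,0,0,0,0],[0,0,0,0,0,0]]'
python3 - <<'E'
from g import *
s=rep();print(s['joint_pos'].round(2)); print(rel(np.array([.5458,.2409,.385])))
shot('side','s11');shot('top','t11')
E
```

```text
clock: 17.0
position: [0.5683, 0.0527, 0.3789]
ee_rot: [0.996, -0.087, -0.002, 0.0]
contact_force: [0.1, -1.1, -5.3]
gripper_width: 0.683
clock: 17.9
position: [0.5452, 0.2405, 0.3792]
ee_rot: [0.995, -0.104, -0.001, 0.001]
contact_force: [0.8, -1.5, -4.8]
gripper_width: 0.684
17.9 pos [0.5452 0.2405 0.3792] mill [0.4504 0.1227 0.3792] x az -11.9 xz -0.002 phi 90.1 F [ 0.8 -1.5 -4.8] w 0.684
[-0.24  0.24 -0.31  1.43  0.07  1.48 -2.33]
[ 0.5 -0.5 -5.8]
```

View pics/s11.png

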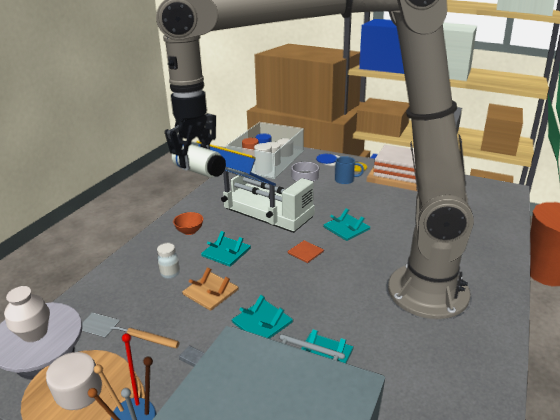

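View pics/t11.png

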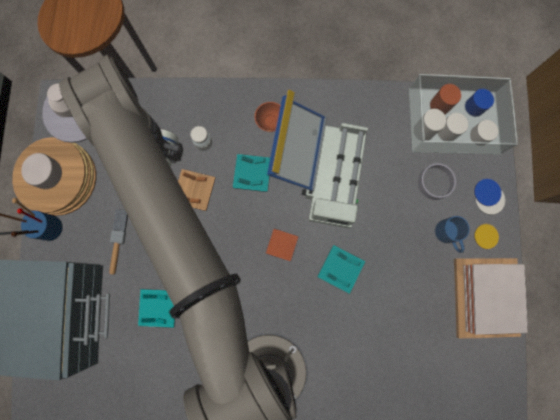

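Run:
```python
from g import *
im=cv2.cvtColor(np.load('pics/side0.npz')['p'],cv2.COLOR_RGB2BGR)
c=im[260:315,175:250]; cv2.imwrite('pics/c12.png',cv2.resize(c,None,fx=9,fy=9,interpolation=3))
ctr=np.array([.5458,.2409]);a=np.radians(-12);y=np.array([np.cos(a),np.sin(a)]);x=np.array([-y[1],y[0]])
def pt(u,v,z): return np.r_[ctr+u*x+v*y,z]
B=[pt(u,v,.012) for u,v in((.055,.055),(.055,-.055),(-.055,-.055),(-.055,.055))]
print(((proj('side',B)-[175,260])*9).round(0)); print(((proj('top',B)-[165,160])*5).round(0))
```

```text
[[ 63. 284.]
 [325. 431.]
 [576. 234.]
 [316. 103.]]
[[ 79.  44.]
 [ 33. 213.]
 [205. 251.]
 [248.  81.]]
```

View pics/c12.png

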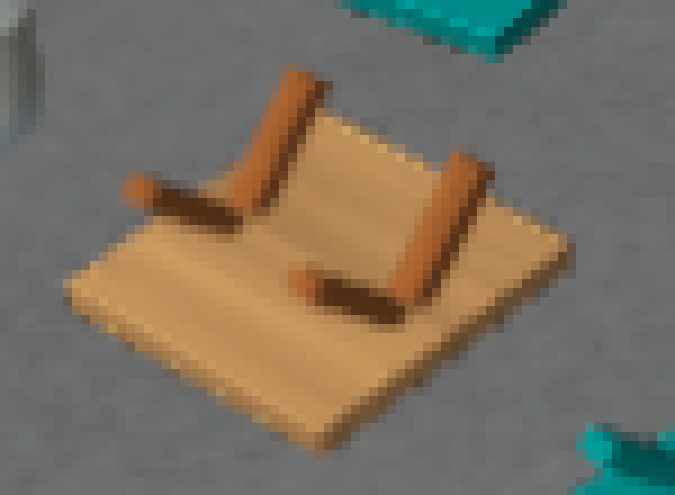

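```bash
python3 -m crank '[[0,0,20,0,0,0],[0,0,35,0,0,0],[0,0,40,0,0,0],[0,0,40,0,0,0],[0,0,40,0,0,0],[0,0,40,0,0,0],[0,0,35,0,0,0],[0,0,25,0,0,0],[0,0,15,0,0,0],[0,0,0,0,0,0]]'; python3 -m crank '[[0,0,10,0,0,0],[0,0,0,0,0,0]]'
python3 - <<'E'
from g import *
s=rep(); print(rel(np.array([.5458,.2409,.0364])))
shot('side','s13');shot('top','t13')
t=cv2.imread('pics/t13.png');s=cv2.imread('pics/s13.png')
cv2.imwrite('pics/c13.png',np.hstack([cv2.resize(t[140:240,140:240],(390,390),interpolation=3),cv2.resize(s[210:320,160:270],(390,390),interpolation=3)]))
E
```

```text
clock: 19.0
position: [0.5452, 0.2385, 0.0886]
ee_rot: [0.994, -0.105, -0.002, 0.001]
contact_force: [-0.3, -0.2, -4.9]
gripper_width: 0.682
clock: 19.2
position: [0.5468, 0.2403, 0.081]
ee_rot: [0.994, -0.105, 0.0, -0.0]
contact_force: [-1.6, 0.5, -4.9]
gripper_width: 0.68
19.2 pos [0.5468 0.2403 0.081 ] mill [0.4505 0.1211 0.081 ] x az -12.0 xz 0.001 phi 90.0 F [-1.6  0.5 -4.9] w 0.68
[-1.1 -0.4 44.6]
```

View pics/c13.png

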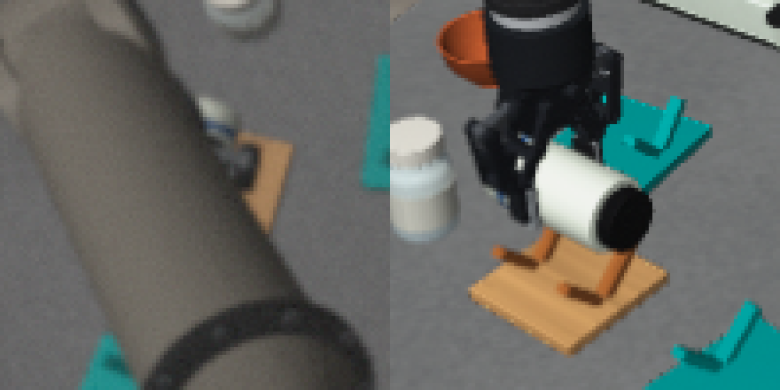

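Run:
```python
from g import *
s=manip.get_state();r=R.from_quat(s['ee_rot']).as_matrix();c=s['position']+[0,0,.02]
for k in(-.069,-.055,0,.055): q=proj('side',[c+r[:,0]*k])[0]; print(k,q.round(1),((q-[160,210])*3.545+[390,0]).round(0))
```

```text
-0.069 [226.2 271.8] [625. 219.]
-0.055 [222.2 269.8] [611. 212.]
0 [206.9 262.2] [556. 185.]
0.055 [192.4 255. ] [505. 160.]
```

```bash
python3 -m crank '[[-1,0,12,0,0,0],[0,0,12,0,0,0],[0,0,8,0,0,0],[0,0,4,0,0,0],[0,0,0,0,0,0],[0,0,2,0,0,0]]'; python3 -m crank '[[0,0,2,0,0,0]]';python3 -m crank '[[0,0,1.5,0,0,0]]'; python3 -m crank '[[0,0,1.5,0,0,0]]'
```

```text
clock: 19.9
position: [0.5458, 0.2409, 0.0429]
ee_rot: [0.995, -0.105, 0.0, -0.0]
contact_force: [0.2, -0.1, -5.5]
gripper_width: 0.682
clock: 20.0
position: [0.5458, 0.2409, 0.041]
ee_rot: [0.995, -0.105, 0.0, -0.0]
contact_force: [0.3, -0.0, -5.8]
gripper_width: 0.68
clock: 20.1
position: [0.5457, 0.2408, 0.0395]
ee_rot: [0.995, -0.105, 0.0, -0.0]
contact_force: [0.1, -0.3, -2.4]
gripper_width: 0.681
clock: 20.2
position: [0.5461, 0.2415, 0.0385]
ee_rot: [0.995, -0.105, 0.001, -0.001]
contact_force: [-1.4, 1.2, 5.8]
gripper_width: 0.682
```

```bash
python3 -m crank '[[0,0,-0.5,0,0,0],[0,0,0,0,0,0]]' 64; python3 -m crank '[[0,0,0,0,0,0],[0,0,0,0,0,0],[0,0,0,0,0,0],[0,0,0,0,0,0],[0,0,0,0,0,0]]' 85
python3 - <<'E'
from g import *
rep();shot('side','s14')
s=cv2.imread('pics/s14.png')
cv2.imwrite('pics/c14.png',cv2.resize(s[210:320,160:270],(550,550),interpolation=3))
E
```

```text
clock: 20.4
position: [0.5462, 0.2408, 0.039]
ee_rot: [0.995, -0.105, 0.001, -0.0]
contact_force: [-0.1, 0.5, -0.0]
gripper_width: 0.748
clock: 20.9
position: [0.5454, 0.2406, 0.0382]
ee_rot: [0.995, -0.105, -0.0, 0.0]
contact_force: [0.8, 0.6, 0.1]
gripper_width: 0.997
20.9 pos [0.5454 0.2406 0.0382] mill [0.4505 0.1226 0.0382] x az -12.0 xz -0.0 phi 90.0 F [0.8 0.6 0.1] w 0.997
```

View pics/c14.png

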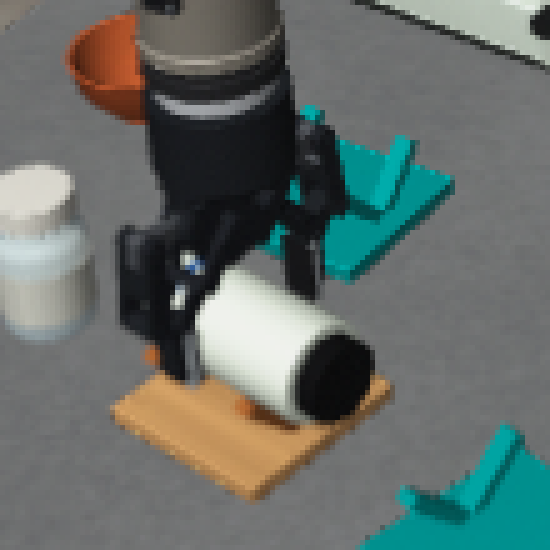

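Released; the jar (black cap at crop 335,378) sits in the brown cradle. Retreat straight up, then move the arm out of the top view to check.

```bash
python3 -m crank '[[0,0,-10,0,0,0],[0,0,-25,0,0,0],[0,0,-35,0,0,0],[0,0,-40,0,0,0],[0,0,-40,0,0,0],[0,0,-40,0,0,0],[0,0,-40,0,0,0],[0,0,-30,0,0,0]]'; python3 -m crank '[[-20,-20,0,0,0,0],[-30,-35,0,0,0,0],[-30,-35,0,0,0,0],[-30,-35,0,0,0,0],[-30,-35,0,0,0,0],[-10,-35,0,0,0,0],[0,-30,0,0,0,0],[0,0,0,0,0,0],[0,0,0,0,0,0]]'
python3 - <<'E'
from g import *
rep();shot('side','s15');shot('top','t15')
t=cv2.imread('pics/t15.png');s=cv2.imread('pics/s15.png')
cv2.imwrite('pics/c15.png',np.hstack([cv2.resize(t[80:230,160:310],(390,390),interpolation=3),cv2.resize(s[150:300,160:310],(390,390),interpolation=3)]))
E
```

```text
clock: 21.75
position: [0.5458, 0.241, 0.3022]
ee_rot: [0.995, -0.105, 0.002, -0.001]
contact_force: [0.9, -0.7, -0.2]
gripper_width: 0.997
clock: 22.65
position: [0.4453, 0.4918, 0.2982]
ee_rot: [0.995, -0.104, -0.0, 0.0]
contact_force: [-0.2, -0.3, 0.3]
gripper_width: 1.0
22.65 pos [0.4453 0.4918 0.2982] mill [0.6801 0.2656 0.2982] x az -12.0 xz -0.0 phi 90.0 F [-0.2 -0.3  0.3] w 1.0
```

View pics/c15.png

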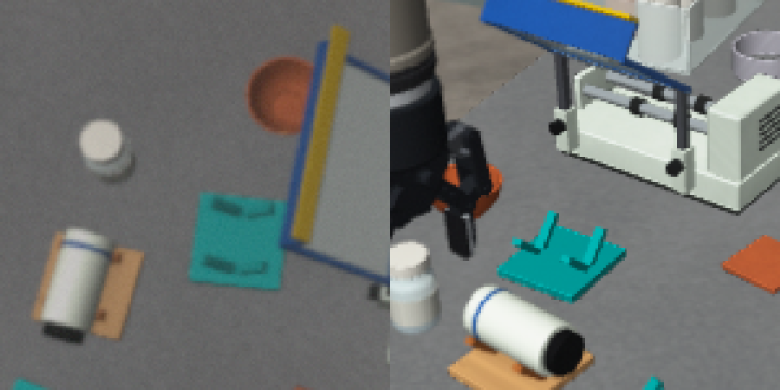

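View pics/t15.png

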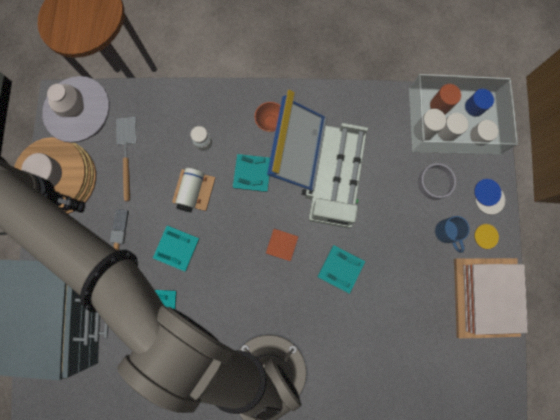

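Run:
```python
from g import *
ctr=np.array([.5458,.2409]);a=np.radians(-12);y=np.array([np.cos(a),np.sin(a)]);x=np.array([-y[1],y[0]])
f=np.load('pics/t15.npz');d=f['d'];vv,uu=np.mgrid[:420,:560];W=dep('top',np.c_[uu.ravel(),vv.ravel()],d.ravel())
M=W[:,:2]-ctr;X=M@x;Y=M@y;Z=W[:,2]
k=(abs(X)<.05)&(abs(Y)<.09)&(Z>.072)&(Z<.12)&(d.ravel()>0)
print(k.sum(),'ztop',np.percentile(Z[k],[50,95]),'Y',np.percentile(Y[k],[1,99]),'X',np.percentile(X[k],[1,50,99]))
b=np.polyfit(Y[k],X[k],1);print('slope',b)
for lo in np.arange(-.075,.07,.02):
    j=k&(Y>lo)&(Y<lo+.02); print(lo.round(3),j.sum(),X[j].mean().round(4) if j.any() else '',Z[j].mean().round(4) if j.any() else '')
K=(abs(M[:,0])<.15)&(abs(M[:,1])<.2)
# bystander check by image diff
from math import hypot
p0=np.load('pics/top0.npz')['p'].astype(int);p1=f['p'].astype(int)
for n,u,v in(('mug',450,228),('sieve',438,181),('bowl',266,116),('tile',283,245),('glaze',200,134),('brush',126,170),('spat',116,230)):
    print(n,abs(p0-p1)[v-8:v+9,u-8:u+9].mean().round(1))
print('jar pred side end px cap', proj('side',[np.r_[ctr-y*.069,.0564],np.r_[ctr+y*.055,.0564]]))
```

```text
662 ztop [0.08133179 0.08734256] Y [-0.07231343  0.04864751] X [-0.02445185 -0.00170655  0.02549528]
slope [-0.02652328 -0.0010246 ]
-0.075 82 0.001 0.0779
-0.055 114 0.0002 0.0813
-0.035 108 -0.0006 0.0813
-0.015 110 -0.0014 0.0812
0.005 110 -0.0012 0.0814
0.025 109 -0.0015 0.0812
0.045 29 -0.0026 0.0803
0.065 0  
mug 2.6
sieve 2.2
bowl 2.7
tile 2.6
glaze 3.0
brush 2.4
spat 2.3
jar pred side end px cap [[227.99585489 285.71832133]
 [194.60349782 268.60906583]]
```

Run:
```python
from g import *
rep(); print(manip.job_done())
```

```text
22.75 pos [0.4462 0.4904 0.2985] mill [0.6788 0.2644 0.2985] x az -12.1 xz 0.001 phi 90.1 F [-0.1 -0.1  0.2] w 0.994
the job is handed in; nothing more can be done
None
```

I opened the guard, laid the jar in the brown cradle, and handed the job in at about 22.8 s on the robot's clock. No verdict is reported.

- **Guard:** I scooped it up by the lip with the fingers closed and followed its arc to about 104°. It then tipped onto its stop by itself. The final pictures still show it open. I never measured the guard's speed directly. While I was feeling for the lip, the measured force on the tool briefly rose to about 16 N, under the 25 N limit. I backed off, and for the rest of the swing it stayed at or below about 7 N.
- **Jar:** I gripped it from above, carried it over the open guard, and set it down. The measured force change at contact was roughly 11 N, against the 40 N limit.
- **Last depth check:** The jar is about 1 mm off across the V, about 4–5 mm off along it, and level. Its axis is about 1.5° from the V's.
- **Bystanders:** In the top view, the small patches I compared at all seven bystanders showed no visible change from the start.
- **Robot at hand-in:** The arm was away from everything I could see, with near-zero contact force. No check failed or disagreed.

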